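# Plate a two-tier cake order without cracking it

## Task

Plate an order at the cake stall: first lay the oblong cake from the cooling rack flat in the middle of the white plate and let go of it, then set the round cake flat on top of it, centred, both crust side up. The cakes are fragile: grip them lightly (about 20 N on each finger, never over 35 N), and set them down gently without dropping or pressing them. Leave the square cake on the rack and the jar, cup and spatula where they are.

Things in the scene. Friction and masses are not known exactly. Their poses are not given: they have to be found in the camera images.
- oblong_cake: Oblong baked cake, rigid: 110 mm along its x, 60 mm along its y, 30 mm thick, 90 to 180 g; dark crumb, browned crust on top. Starts on the rack. Origin at the centre of its underside, z up out of the crust. It cracks if the two fingers together load it with over 70 N (35 N a side), if it is pressed on plate, cake or counter with over 45 N, or if it falls more than about 10 mm.
- round_cake: Round baked cake, rigid disc: 64 mm diameter, 24 mm thick, 35 to 70 g, same crumb and crust. Starts on the rack. Origin at the centre of its underside, z up. Same force limits as the oblong cake.
- square_cake: Square baked cake 62 x 62 x 30 mm, same crumb and crust; not part of the order, stays on the rack. Origin at the centre of its underside.
- plate: White round ceramic plate, loose, 0.6 kg: 224 mm across the rim, rim 14 mm high and outward sloping, flat inner floor about 170 mm across and 8 mm above its origin, which is the centre of its underside, z up.
- rack: Wire cooling rack, does not move: 190 mm along its x, 400 mm along its y, flat deck of wires 30 mm above the counter. The three cakes lie in a row along its y, 125 mm apart, in any order. Origin at the centre of its footprint on the counter.
- jar: Amber glass jar with a steel cap, 76 mm diameter, 95 mm tall; bystander. Origin at the centre of its underside.
- cup: White plastic cup, 84 mm across the rim, 90 mm tall; bystander. Origin at the centre of its underside.
- spatula: Kitchen spatula, 240 mm long, lying flat beyond the rack and plate; bystander. Its x runs along it, handle to -x, origin under its middle.
Not all that is in view belongs to the job. Leave any green or red look-alike of the oblong_cake alone.

How it is judged:
By the outcome, as a careful person would: the job done as asked, in the order asked, and still so for the second after the job is handed in, with the robot touching nothing.
It also fails if it takes over 58 s, if anything falls off the work surface, if the arm or the gripper's body presses on something with over 40 N, if the wrist force passes 120 N, or if a joint passes its speed limit or range.

## Robot

A 7-joint arm with a two-finger parallel gripper is mounted at the origin on the work surface. World frame = base frame: x ahead of the robot, y to its left, z up, the work surface at z = 0. Lengths are in m, angles in rad, forces in N, time in s.
With the tool pointing down it reaches from about 0.4 to 0.875 m from the base axis. Payload 19.3 kg.
Tool frame: the origin (TCP) lies on the centre line of the jaws, within the pads' length; the fingertips stand 14 mm ahead of it and the grasp point (between the pads) lies 5 mm behind it; z points along the fingers, y is the line along which they close (so a half turn about z gives the same grasp; the last joint's range is limited). The gripper opens to 85 mm and grips with 20 to 120 N. Pads are 22 mm wide; open, the fingers measure 114 mm over their backs; the gripper's body (76 mm by 85 mm) begins 54 mm behind the grasp point. The pads swing forward as they close: fully open they stand 13 mm farther back than shut.
Start: joints at [-1.173, 0.521, -0.036, 1.599, 0.021, 1.021, -0.113], TCP at [0.282, 0.558, 0.245] pointing down, gripper open.
Joint ranges: [-2.91, 2.91], [-0.3, 2.13], [-1.5, 1.42], [0.17, 2.43], [-1.26, 4.41], [0.16, 1.93], [-2.52, 2.52]. Speed limits (rad/s): [1.89, 1.89, 2.39, 2.39, 3.01, 3.01, 3.01].

## Interface

Orientations are given as [roll, pitch, yaw] about the fixed x, y, z axes, in that order (R = Rz(yaw) Ry(pitch) Rx(roll)).
In Python, from workcell import bot, grab_frame, regions_of gives the robot as it stands. The module is installed in compiled form; this text tells all that it offers.
- The arm moves only by the tool play_rows, never from a script. Its argument "plan" is a list of rows, each a list of 3 entries, a list of its own where there are three numbers: the shift along the tool's x, y, z in units of 2.5 cm (1.0 is 2.5 cm), then the turn, a rotation vector about the tool's x, y, z in units of 0.15 rad (1.0 is 0.15 rad), then the closure, from -1 (fully open) to 1 (shut). In form: [[[tx, ty, tz], [rx, ry, rz], jaw], ...]. A call has 1 to 20 rows; each row shifts and turns the commanded pose from where the row before left it, along the tool's axes as they then stand; what a row does not reach is not made up. A row lasts 1/8 s, in which the tool goes at most 62.5 mm and 10.7 degrees, less where a joint would pass 70% of its speed; a pose out of reach is approached as far as the arm can. A call with a number of a shift or a turn outside -1 to 1 is refused whole. A call with a gripper value outside its range is refused whole. The fingers move at their own pace and stop on an object; "newtons" is the grip in N (left out, the last holds). Time passes only in rows, so rows that do not move let the fingers close. It gives the time, the measured TCP pose, the force, the opening and the grip force at its end, in the units of the state.
- bot.observe(): the state, without advancing time (a new reading comes with each control period).
- grab_frame(name): name is "side" or "top"; returns a dict with "pixels" (384x512x3 uint8, red, green, blue), "depth" (384x512 float32, m along the optical axis (not along the pixel's ray), 0 where there is no reading), "camera_matrix" (3x3 intrinsics, pixels), "R" (3x3) and "t" (3): a world point X has camera coordinates R X + t. Camera axes: x right, y down, z forward; pixel columns grow to the right and rows downward; lengths in m; the calibration is good to about 2 mm. A picture is of the moment at which its call begins.
- bot.job_done(): hands the job in; it is judged then, once.
Trained networks look in the newest picture that a camera, given by its name, has taken for a name from the list of things; names that differ only in an ending like _2 or _b are one class to them, and where a whole thing is asked for, a point or a joint stands for the part that bears it (a point fixed in the world has none). Each returns a list of dicts, best first, with "p" (0 to 1); they miss things now and then, are a little off and sometimes report something else, mostly with a low value. They report only what shows in the picture. A call takes as long as a camera call. They do not tell look-alikes from the thing itself.
- regions_of(thing, camera): "mask" (384x512 bool, what is visible of it) and "box" ([left, top, right, bottom] in pixels, round what is visible of it).
The state is a dict: "clock": time; "qpos": joint angles; "qd": joint speeds; "joint_efforts": joint torques, N m; "position": TCP position; "tool_rot": TCP orientation; "force": force on the tool from outside, world axes, zero at the start; "moment": the same for the moment, N m; "grip_width": finger opening in m; "finger_force": force on a finger pad.
Only numpy, scipy, OpenCV 4.12 (cv2) and the standard library are available. Lean on these libraries where they do the work, as an engineer would, in place of code of your own. Each camera call takes 0.05 s, during which the arm holds its last target. There are 200 camera calls.

## Working session

There is one attempt and no reset: what is moved stays moved. The work goes in short steps, Python scripts to look and compute and a tool call to move; the robot and the scene stay as the last step left them, time stands still between calls to the robot, and variables do not carry over. Pictures are saved under pics/ and viewed, at most 10 in all, crops included, and the job is handed in when it is done.

Besides the shell and the picture viewer there is one more tool, called after ">>>" in YAML: its name, and indented under it one key for each argument. play_rows: Moves the arm, as the interface text tells. Its arguments: {"type":"object","properties":{"plan":{"type":"array"},"newtons":{"type":"number"}},"required":["plan"]}

```bash
mkdir -p pics
cat > h.py <<'E'
import numpy as np, cv2
from workcell import bot, grab_frame, regions_of
def pts(f,mask=None):
    d=f["depth"]; K=f["camera_matrix"]
    v,u=np.nonzero((d>0)&(mask if mask is not None else True))
    z=d[v,u]; c=np.stack([(u-K[0,2])/K[0,0]*z,(v-K[1,2])/K[1,1]*z,z],1)
    return (c-f["t"])@f["R"],u,v
def save(f,n): cv2.imwrite("pics/"+n,cv2.cvtColor(f["pixels"],cv2.COLOR_RGB2BGR))
E
python3 - <<'E'
from h import *
s=bot.observe(); print({k:np.round(v,3) for k,v in s.items()})
F={n:grab_frame(n) for n in("top","side")}
a=np.hstack([F["top"]["pixels"],F["side"]["pixels"]])
for n in F: save(F[n],n+"0.png")
for n in F:
  for t in("oblong_cake","round_cake","square_cake","plate","rack","jar","cup","spatula"):
    for r in regions_of(t,n)[:3]:
      P,u,v=pts(F[n],r["mask"])
      if len(P)<20: continue
      zt=np.percentile(P[:,2],90); Q=P[P[:,2]>zt-.006]
      (c,sz,an)=cv2.minAreaRect(Q[:,:2].astype(np.float32)*1000)
      print(n,t,round(r["p"],2),np.round(r["box"]),"ztop",round(zt,3),"mean",Q.mean(0).round(3),"rect",np.round(c),np.round(sz),round(an,1))
E
```

```text
{'clock': np.float64(0.0), 'qpos': array([-1.173,  0.522, -0.036,  1.6  ,  0.021,  1.021, -0.113]), 'qd': array([-0.001,  0.001,  0.001, -0.001, -0.   ,  0.001, -0.002]), 'joint_efforts': array([ 2.0000e-03, -9.2709e+01,  1.9800e+00, -3.6993e+01,  1.8000e-02,
        8.0000e-03, -0.0000e+00]), 'position': array([0.282, 0.558, 0.245]), 'tool_rot': array([-3.14 ,  0.   ,  2.674]), 'force': array([-0.21 , -0.022, -1.353]), 'moment': array([-0.008, -0.014,  0.004]), 'finger_force': np.float64(0.0), 'grip_width': np.float64(0.085)}
top oblong_cake 0.81 [268. 134. 286. 160.] ztop 0.033 mean [ 0.753 -0.097  0.031] rect [753. -97.] [ 56. 105.] 84.6
top oblong_cake 0.69 [297. 250. 321. 278.] ztop 0.033 mean [ 0.299 -0.204  0.031] rect [ 299. -203.] [108.  57.] 35.0
top oblong_cake 0.63 [270. 185. 288. 218.] ztop 0.063 mean [ 0.533 -0.092  0.061] rect [532. -92.] [ 57. 104.] 88.5
top round_cake 0.6 [336. 202. 353. 218.] ztop 0.058 mean [ 0.497 -0.338  0.055] rect [ 497. -338.] [57. 56.] 31.3
top plate 0.92 [171. 185. 230. 236.] ztop 0.013 mean [0.517 0.216 0.01 ] rect [517. 218.] [218. 218.] 8
[... 1179 characters left out ...]
n [ 0.497 -0.306  0.03 ] rect [ 515. -226.] [377. 189.] 81.3
side jar 0.76 [238. 100. 255. 126.] ztop 0.097 mean [0.581 0.506 0.097] rect [583. 510.] [66. 62.] 72.8
side jar 0.64 [229. 186. 264. 208.] ztop 0.063 mean [ 0.531 -0.093  0.061] rect [530. -90.] [108.  67.] 4.3
side jar 0.2 [281. 171. 351. 186.] ztop 0.02 mean [0.842 0.061 0.018] rect [840.  61.] [ 23. 118.] 86.7
side cup 0.94 [251. 274. 289. 325.] ztop 0.089 mean [ 0.545 -0.526  0.089] rect [ 546. -526.] [85. 81.] 53.5
side cup 0.69 [283. 168. 350. 186.] ztop 0.019 mean [0.837 0.061 0.018] rect [837.  60.] [ 26. 125.] 82.0
side spatula 0.69 [281. 171. 352. 183.] ztop 0.02 mean [0.842 0.061 0.018] rect [842.  59.] [ 26. 123.] 82.0
```

View pics/top0.png

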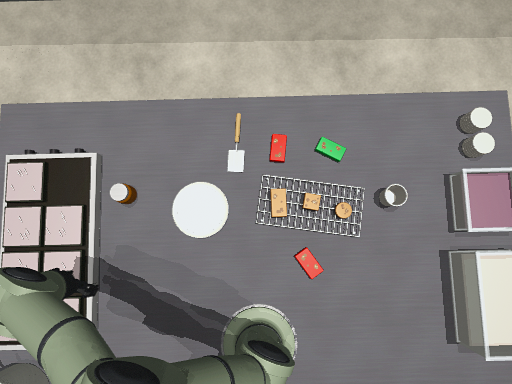

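View pics/side0.png

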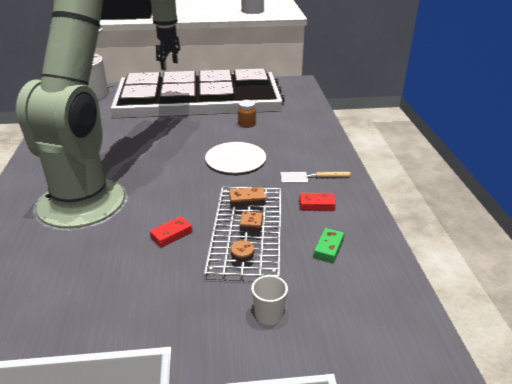

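The candidates for oblong_cake in the top view are red (278,148), red (309,263), green (331,149) and brown (278,202). Only the brown one lies on the rack (top at 0.06 m) and has the browned crust, so I take that one. Next I confirm it in an enlarged crop and refine the poses.

```bash
cat >> h.py <<'E'
from scipy.optimize import minimize
def cakefit(F,c0,zt,L,W,R=.08):
    """fit L x W rectangle (W=None: disc) to top-face pixels, by overlap in each image"""
    out=[]
    for n,f in F.items():
        P,u,v=pts(f); k=(np.hypot(P[:,0]-c0[0],P[:,1]-c0[1])<R)&(abs(P[:,2]-zt)<.007)
        Q=P[k][:,:2]
        w=np.ones(len(Q))
        # top-face area-uniform points: centroid and principal axis
        m=np.median(Q,0); 
        (c,sz,an)=cv2.minAreaRect((Q*1000).astype(np.float32))
        ev,E=np.linalg.eigh(np.cov((Q-Q.mean(0)).T)); e=E[:,1]; a=np.degrees(np.arctan2(e[1],e[0]))
        out.append((n,len(Q),Q.mean(0).round(4),np.round(c,1),np.round(sz),round(an,1),"pca",round((a+90)%180-90,1),"z",P[k][:,2].mean().round(4)))
    return out
E
python3 - <<'E'
from h import *
F={n:grab_frame(n) for n in("top","side")}
for nm,c,z in(("oblong",(.531,-.092),.06),("square",(.53,-.22),.06),("round",(.496,-.338),.054)):
  for o in cakefit(F,c,z,0,0,.075 if nm=="oblong" else .05): print(nm,*o)
for n,f in F.items():
  P,u,v=pts(f); k=(np.hypot(P[:,0]-.516,P[:,1]-.22)<.14)
  px=f["pixels"][v,u].astype(int); k&=(px.min(1)>150)
  Q=P[k]; (c,r)=cv2.minEnclosingCircle((Q[:,:2]*1000).astype(np.float32)); e=cv2.fitEllipse(cv2.convexHull((Q[:,:2]*1000).astype(np.float32)))
  print("plate",n,len(Q),Q.mean(0).round(4),np.round(c),round(r),np.round(e[0]),np.round(e[1]))
a=cv2.resize(F["top"]["pixels"][170:240,250:370],(720,420),interpolation=cv2.INTER_CUBIC)
cv2.imwrite("pics/crop.png",a[:,:,::-1])
E
```

```text
oblong top 430 [ 0.5323 -0.0924] [534.3 -92.6] [ 58. 108.] 88.6 pca 1.0 z 0.0599
oblong side 429 [ 0.53   -0.0947] [530.8 -90.8] [ 68. 109.] 89.2 pca 1.9 z 0.0607
square top 255 [ 0.5334 -0.2184] [ 533.9 -218.6] [62. 61.] 78.4 pca -64.7 z 0.0597
square side 310 [ 0.5309 -0.2209] [ 531.  -215.5] [73. 62.] 78.0 pca 75.7 z 0.0605
round top 210 [ 0.4978 -0.3385] [ 497.5 -338.6] [59. 60.] 41.4 pca -22.9 z 0.054
round side 325 [ 0.4953 -0.3411] [ 495.1 -336.2] [66. 59.] 84.4 pca 78.0 z 0.0544
plate top 2503 [0.5173 0.2168 0.0083] [519. 218.] 114 [519. 218.] [224. 227.]
plate side 1497 [0.5133 0.226  0.0106] [514. 233.] 128 [515. 235.] [233. 255.]
```

View pics/crop.png

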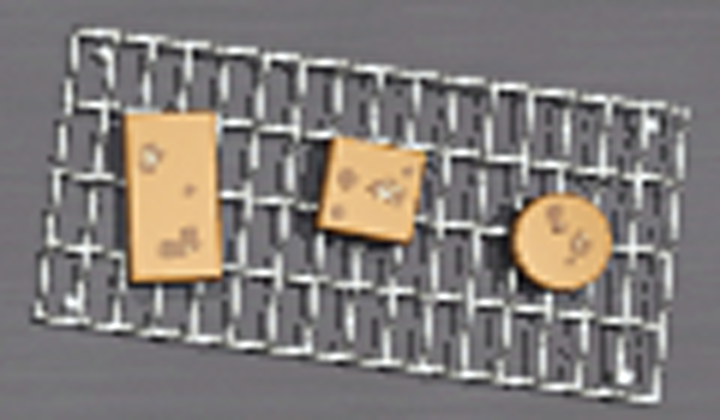

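The crop shows the brown oblong at crop (172,196), the square at (373,190) and the round at (562,242), all on the rack. This confirms the oblong target, at (0.532, -0.093) with its long axis about 1.3° from x. I move towards it.

>>> play_rows:
  plan:
    - [[0,0,0],[0,0,-0.82],-1]
    - [[0,0,0],[0,0,-0.82],-1]
    - [[0,0,0],[0,0,-0.82],-1]
    - [[0,0,0],[0,0,-0.82],-1]
    - [[-0.4,-1,0],[0,0,0],-1]
    - [[-0.4,-1,0],[0,0,0],-1]
    - [[-0.4,-1,0],[0,0,0],-1]
    - [[-0.4,-1,0],[0,0,0],-1]
    - [[-0.4,-1,0],[0,0,0],-1]
    - [[-0.4,-1,0],[0,0,0],-1]
    - [[-0.4,-1,0],[0,0,0],-1]
    - [[-0.4,-1,0],[0,0,0],-1]
    - [[-0.4,-1,0],[0,0,0],-1]
    - [[-0.4,-1,0],[0,0,0],-1]
    - [[-0.4,-1,0],[0,0,0],-1]
    - [[-0.4,-1,0],[0,0,0],-1]
  newtons: 20

```text
clock: 3.0
position: [0.4094, 0.26, 0.2454]
tool_rot: [3.141, 0.0, -3.117]
force: [0.3, -0.0, 0.3]
grip_width: 0.0855
finger_force: 0.0
```

>>> play_rows:
  plan:
    - [[-0.285,-0.89,0.3],[0,0,0],-1]
    - [[-0.285,-0.89,0.3],[0,0,0],-1]
    - [[-0.285,-0.89,0.3],[0,0,0],-1]
    - [[-0.285,-0.89,0.3],[0,0,0],-1]
    - [[-0.285,-0.89,0.3],[0,0,0],-1]
    - [[-0.285,-0.89,0.3],[0,0,0],-1]
    - [[-0.285,-0.89,0.3],[0,0,0],-1]
    - [[-0.285,-0.89,0.3],[0,0,0],-1]
    - [[-0.285,-0.89,0.3],[0,0,0],-1]
    - [[-0.285,-0.89,0.3],[0,0,0],-1]
    - [[-0.285,-0.89,0.3],[0,0,0],-1]
    - [[-0.285,-0.89,0.3],[0,0,0],-1]
    - [[-0.285,-0.89,0.3],[0,0,0],-1]
    - [[-0.285,-0.89,0.3],[0,0,0],-1]
    - [[-0.285,-0.89,0.3],[0,0,0],-1]
    - [[-0.285,-0.89,0.3],[0,0,0],-1]
    - [[0,0,0],[0,0,0],-1]
    - [[0,0,0],[0,0,0],-1]

```text
clock: 5.25
position: [0.5316, -0.0918, 0.1254]
tool_rot: [3.141, -0.0, -3.117]
force: [0.6, 0.4, -0.6]
grip_width: 0.0854
finger_force: 0.0
```

```bash
python3 -c "
from h import *
s=bot.observe(); print(s['qpos'].round(2),s['position'].round(4),s['tool_rot'].round(3))"
```

```text
[ 0.07  0.55 -0.01  1.93  0.    0.66  1.65] [ 0.5316 -0.0918  0.1254] [ 3.141 -0.    -3.117]
```

>>> play_rows:
  plan:
    - [[0,-0.05,0.6],[0,0,0],-1]
    - [[0,0,0.6],[0,0,0],-1]
    - [[0,0,0.6],[0,0,0],-1]
    - [[0,0,0.5],[0,0,0],-1]
    - [[0,0,0.4],[0,0,0],-1]
    - [[0,0,0.3],[0,0,0],-1]
    - [[0,0,0],[0,0,0],-1]
    - [[0,0,0],[0,0,0],0.0]
    - [[0,0,0],[0,0,0],0.3]
    - [[0,0,0],[0,0,0],0.6]
    - [[0,0,0],[0,0,0],1]
    - [[0,0,0],[0,0,0],1]
    - [[0,0,0],[0,0,0],1]
    - [[0,0,0],[0,0,0],1]
  newtons: 20

```text
clock: 7.0
position: [0.5319, -0.0936, 0.0508]
tool_rot: [-3.142, 0.001, -3.117]
force: [-0.9, 0.0, 6.4]
grip_width: 0.0597
finger_force: 22.4
```

>>> play_rows:
  plan:
    - [[0,0,-0.1],[0,0,0],1]
    - [[0,0,-0.2],[0,0,0],1]
    - [[0,0,-0.3],[0,0,0],1]
    - [[0,0,-0.4],[0,0,0],1]
    - [[0,0,-0.4],[0,0,0],1]
    - [[0,0,-0.4],[0,0,0],1]
    - [[0,0,-0.3],[0,0,0],1]
    - [[0,0,-0.1],[0,0,0],1]
    - [[0,0,0],[0,0,0],1]
    - [[0,0,0],[0,0,0],1]

```text
clock: 8.25
position: [0.5315, -0.0935, 0.105]
tool_rot: [3.142, -0.001, -3.117]
force: [-0.7, 0.3, -1.5]
grip_width: 0.0597
finger_force: 22.1
```

Run:
```python
from h import *
F={n:grab_frame(n) for n in("top","side")}
s=bot.observe(); print(s["position"].round(4),s["force"].round(2),s["moment"].round(3),s["finger_force"],s["grip_width"])
# cake side-face points in the lifted state (side view)
f=F["side"]; 
for n in F:
  for r in regions_of("oblong_cake",n):
    P,u,v=pts(F[n],r["mask"])
    if len(P) and np.hypot(*(np.median(P[:,:2],0)-[.53,-.09]))<.07: print(n,round(r["p"],2),r["box"],len(P),np.percentile(P,[2,50,98],axis=0).round(3).tolist())
K=f["camera_matrix"]; c=K@(f["R"]@np.array([.53,-.09,.08])+f["t"]); u,v=(c[:2]/c[2]).astype(int)
cv2.imwrite("pics/lift.png",cv2.resize(f["pixels"][v-45:v+45,u-60:u+60],(720,540),interpolation=cv2.INTER_CUBIC)[:,:,::-1]); print(u,v)
```

```text
[ 0.5315 -0.0936  0.105 ] [ 0.7  -0.51 -0.82] [-0.035 -0.049  0.014] 22.113573253154755 0.05970547651129586
side 0.58 [226.2, 177.4, 267.4, 196.1] 513 [[0.477, -0.127, 0.004], [0.519, -0.116, 0.113], [0.586, 0.049, 0.119]]
246 187
```

View pics/lift.png

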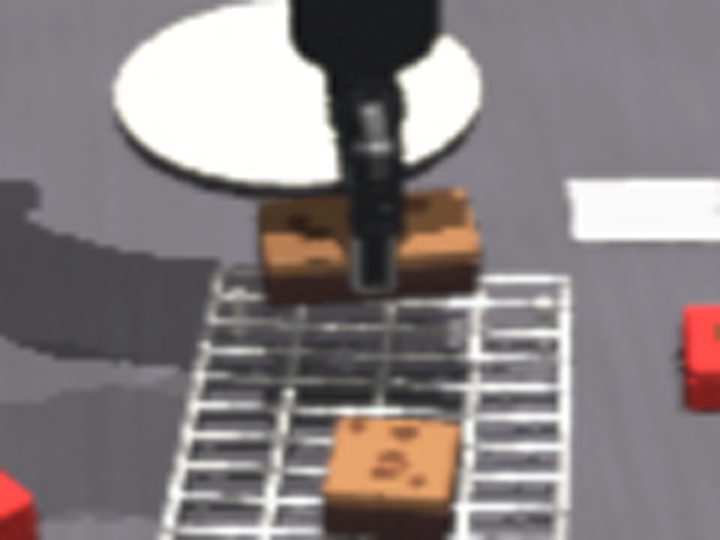

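The lift crop shows the oblong held level at about (370,245), with the square undisturbed at (393,470). I carry the oblong over the plate.

>>> play_rows:
  plan:
    - [[0,0.3,0],[0,0,0],1]
    - [[0,0.6,0],[0,0,0],1]
    - [[0.03,0.95,0],[0,0,0],1]
    - [[0.03,0.95,0],[0,0,0],1]
    - [[0.03,0.95,0],[0,0,0],1]
    - [[0.03,0.95,0],[0,0,0],1]
    - [[0.03,0.95,0],[0,0,0],1]
    - [[0.03,0.95,0],[0,0,0],1]
    - [[0.03,0.95,0],[0,0,0],1]
    - [[0.03,0.95,0],[0,0,0],1]
    - [[0.03,0.95,0],[0,0,0],1]
    - [[0.03,0.95,0],[0,0,0],1]
    - [[0.01,0.95,0],[0,0,0],1]
    - [[0,0.6,0.2],[0,0,0],1]
    - [[0,0.4,0.3],[0,0,0],1]
    - [[0,0.2,0.4],[0,0,0],1]
    - [[0,0,0.5],[0,0,0],1]
    - [[0,0,0.4],[0,0,0],1]
    - [[0,0,0],[0,0,0],1]
    - [[0,0,0],[0,0,0],1]

```text
clock: 10.95
position: [0.5165, 0.2197, 0.0604]
tool_rot: [-3.142, 0.0, -3.118]
force: [0.6, -0.4, -0.6]
grip_width: 0.0595
finger_force: 22.1
```

Run:
```python
from h import *
F={n:grab_frame(n) for n in("top","side")}
s=bot.observe(); print(s["position"].round(4),s["tool_rot"].round(3),s["force"].round(2),s["finger_force"],s["grip_width"],s["qpos"].round(2))
f=F["side"]; K=f["camera_matrix"]; c=K@(f["R"]@np.array([.516,.22,.03])+f["t"]); u,v=(c[:2]/c[2]).astype(int)
cv2.imwrite("pics/over.png",cv2.resize(f["pixels"][v-45:v+45,u-60:u+60],(720,540),interpolation=cv2.INTER_CUBIC)[:,:,::-1]); print(u,v)
```

```text
[0.5166 0.2199 0.0607] [ 3.141e+00  1.000e-03 -3.118e+00] [-0.3  -0.45 -0.43] 22.070844769477844 0.059832683440950114 [-0.52  0.68  0.02  1.9  -0.02  0.56  1.1 ]
235 152
```

View pics/over.png

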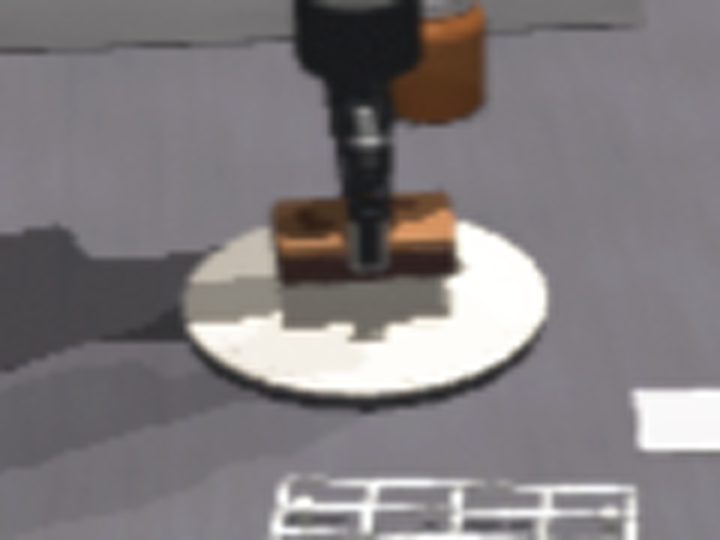

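The oblong hangs level above the plate, at about (365,235) with the plate centre near (365,300). I lower it gently.

>>> play_rows:
  plan:
    - [[0,0,0.3],[0,0,0],1]
    - [[0,0,0.3],[0,0,0],1]
    - [[0,0,0.25],[0,0,0],1]
    - [[0,0,0.15],[0,0,0],1]
    - [[0,0,0.1],[0,0,0],1]
    - [[0,0,0.06],[0,0,0],1]
    - [[0,0,0.04],[0,0,0],1]
    - [[0,0,0],[0,0,0],1]
    - [[0,0,0],[0,0,0],1]

```text
clock: 12.18
position: [0.5164, 0.2199, 0.0304]
tool_rot: [3.142, 0.0, -3.117]
force: [-0.5, -0.7, -2.3]
grip_width: 0.0594
finger_force: 22.1
```

>>> play_rows:
  plan:
    - [[0,0,0.03],[0,0,0],1]
    - [[0,0,0.02],[0,0,0],1]
    - [[0,0,0],[0,0,0],1]

```text
clock: 12.55
position: [0.5163, 0.2199, 0.029]
tool_rot: [-3.142, -0.0, -3.117]
force: [1.7, 0.0, -1.2]
grip_width: 0.0593
finger_force: 22.1
```

>>> play_rows:
  plan:
    - [[0,0,0.02],[0,0,0],1]
    - [[0,0,0.02],[0,0,0],1]
    - [[0,0,0],[0,0,0],1]

```text
clock: 12.92
position: [0.5163, 0.2199, 0.0288]
tool_rot: [3.141, 0.0, -3.117]
force: [-3.9, -2.1, 16.6]
grip_width: 0.0592
finger_force: 24.1
```

>>> play_rows:
  plan:
    - [[0,0,-0.01],[0,0,0],1]
    - [[0,0,0],[0,0,0],-0.5]
    - [[0,0,0],[0,0,0],-0.7]
    - [[0,0,0],[0,0,0],-1]
    - [[0,0,0],[0,0,0],-1]
    - [[0,0,-0.2],[0,0,0],-1]
    - [[0,0,-0.5],[0,0,0],-1]
    - [[0,0,-0.8],[0,0,0],-1]
    - [[0,0,-1],[0,0,0],-1]
    - [[0,0,-1],[0,0,0],-1]
    - [[0,0,-0.5],[0,0,0],-1]

```text
clock: 14.3
position: [0.5168, 0.2201, 0.1302]
tool_rot: [3.141, 0.002, -3.118]
force: [-0.5, 0.7, -0.5]
grip_width: 0.0853
finger_force: 0.0
```

>>> play_rows:
  plan:
    - [[0,-0.5,0],[0,0,0],-1]
    - [[0.06,-1,0],[0,0,0],-1]
    - [[0.06,-1,0],[0,0,0],-1]
    - [[0.06,-1,0],[0,0,0],-1]
    - [[0.06,-1,0],[0,0,0],-1]
    - [[0.06,-1,0],[0,0,0],-1]
    - [[0.06,-1,0],[0,0,0],-1]
    - [[0.06,-1,0],[0,0,0],-1]
    - [[0.06,-1,0],[0,0,0],-1]
    - [[0.06,-1,0],[0,0,0],-1]
    - [[0.06,-1,0],[0,0,0],-1]
    - [[0.06,-1,0],[0,0,0],-1]
    - [[0.06,-1,0],[0,0,0],-1]
    - [[0.06,-1,0],[0,0,0],-1]
    - [[0.06,-1,0],[0,0,0],-1]
    - [[0.06,-1,0],[0,0,0],-1]
    - [[0.06,-1,0],[0,0,0],-1]
    - [[0.06,-1,0],[0,0,0],-1]
    - [[0.06,-1,0],[0,0,0],-1]

```text
clock: 16.68
position: [0.4992, -0.2445, 0.1273]
tool_rot: [3.141, -0.002, -3.118]
force: [0.8, 0.5, 0.0]
grip_width: 0.0854
finger_force: 0.0
```

Run:
```python
from h import *
F={n:grab_frame(n) for n in("top","side")}
s=bot.observe(); print(s["position"].round(4),s["tool_rot"].round(3),s["qpos"].round(2))
for o in cakefit(F,(.516,.22),.038,0,0,.075): print(*o)
for o in cakefit(F,(.496,-.338),.054,0,0,.045): print("r",*o)
for n in F:
  for r in regions_of("plate",n)[:1]:
    P,u,v=pts(F[n],r["mask"]); P=P[P[:,2]<.03]; e=cv2.fitEllipse(cv2.convexHull((P[:,:2]*1000).astype(np.float32))); print(n,e)
a=cv2.resize(F["top"]["pixels"][165:255,155:275],(720,540),interpolation=cv2.INTER_CUBIC)
cv2.imwrite("pics/placed.png",a[:,:,::-1])
```

```text
[ 0.4988 -0.2464  0.1273] [-3.141e+00 -2.000e-03 -3.121e+00] [ 0.34  0.57  0.01  1.88 -0.01  0.69  1.95]
top 412 [0.5182 0.216 ] [517.4 217.3] [109.  59.] 0.8 pca 0.3 z 0.0373
side 7 [0.4656 0.1955] [465.8 199.2] [ 8. 24.] 9.1 pca -70.0 z 0.0348
r top 0 [nan nan] [0. 0.] [0. 0.] 0.0 pca nan z nan
r side 324 [ 0.4952 -0.3411] [ 496.2 -338.8] [63. 61.] 65.1 pca 81.6 z 0.0544
top ((518.5245361328125, 214.5203857421875), (216.2807159423828, 222.0778045654297), 37.32529067993164)
side ((514.9036865234375, 238.67593383789062), (227.4805450439453, 261.7042541503906), 173.5240936279297)
  return _methods._mean(a, axis=axis, dtype=dtype,
  ret = um.true_divide(
h.py:20: RuntimeWarning: Mean of empty slice.
  ev,E=np.linalg.eigh(np.cov((Q-Q.mean(0)).T)); e=E[:,1]; a=np.degrees(np.arctan2(e[1],e[0]))
  avg = a.mean(axis, **keepdims_kw)
h.py:20: RuntimeWarning: Degrees of freedom <= 0 for slice
  ev,E=np.linalg.eigh(np.cov((Q-Q.mean(0)).T)); e=E[:,1]; a=np.degrees(np.arctan2(e[1],e[0]))
  c *= np.true_divide(1, fact)
  c *= np.true_divide(1, fact)
h.py:21: RuntimeWarning: Mean of empty slice.
  out.append((n,len(Q),Q.mean(0).round(4),np.round(c,1),np.round(sz),round(an,1),"pca",round((a+90)%180-90,1),"z",P[k][:,2].mean().round(4)))
  ret = ret.dtype.type(ret / rcount)
```

View pics/placed.png

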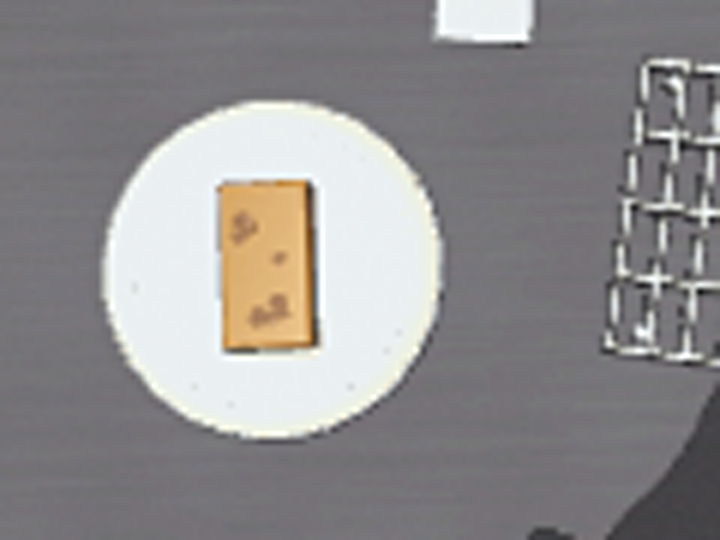

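The oblong lies centred on the plate (cake at (268,266), plate centre (272,269)) with the crust up. Now I go to the round cake.

>>> play_rows:
  plan:
    - [[0.04,-0.9,0],[0,0,0],-1]
    - [[0.04,-0.9,0],[0,0,0],-1]
    - [[0.04,-0.9,0],[0,0,0],-1]
    - [[0.04,-0.7,0],[0,0,0],-1]
    - [[0,-0.32,0.3],[0,0,0],-1]
    - [[0,0,0.6],[0,0,0],-1]
    - [[0,0,0.5],[0,0,0],-1]
    - [[0,0,0],[0,0,0],-1]
    - [[0,0,0],[0,0,0],-1]

```text
clock: 18.0
position: [0.499, -0.3359, 0.0934]
tool_rot: [3.142, 0.0, -3.117]
force: [-0.2, 0.2, 0.6]
grip_width: 0.0853
finger_force: 0.0
```

```bash
python3 -c "
from h import *
s=bot.observe(); print(s['qpos'].round(2),s['position'].round(4),s['tool_rot'].round(3))"
```

```text
[ 0.49  0.68  0.01  1.78 -0.01  0.69  2.1 ] [ 0.499  -0.3359  0.0934] [ 3.142  0.    -3.117]
```

>>> play_rows:
  plan:
    - [[0.08,-0.14,0],[0,0,0],-1]
    - [[0,0,0.5],[0,0,0],-1]
    - [[0,0,0.5],[0,0,0],-1]
    - [[0,0,0.4],[0,0,0],-1]
    - [[0,0,0.25],[0,0,0],-1]
    - [[0,0,0.15],[0,0,0],-1]
    - [[0,0,0],[0,0,0],-1]
    - [[0,0,0],[0,0,0],-0.3]
    - [[0,0,0],[0,0,0],0.0]
    - [[0,0,0],[0,0,0],0.5]
    - [[0,0,0],[0,0,0],1]
    - [[0,0,0],[0,0,0],1]
    - [[0,0,0],[0,0,0],1]
  newtons: 20

```text
clock: 19.62
position: [0.497, -0.3398, 0.0487]
tool_rot: [-3.141, 0.0, -3.117]
force: [-0.3, 0.4, 6.9]
grip_width: 0.0632
finger_force: 21.5
```

>>> play_rows:
  plan:
    - [[0,0,-0.1],[0,0,0],1]
    - [[0,0,-0.2],[0,0,0],1]
    - [[0,0,-0.4],[0,0,0],1]
    - [[0,0,-0.5],[0,0,0],1]
    - [[0,0,-0.6],[0,0,0],1]
    - [[0,0,-0.6],[0,0,0],1]
    - [[0,0,-0.5],[0,0,0],1]
    - [[0,0,-0.3],[0,0,0],1]
    - [[0,0,-0.1],[0,0,0],1]
    - [[0,0,0],[0,0,0],1]

```text
clock: 20.88
position: [0.4968, -0.3397, 0.1306]
tool_rot: [3.141, -0.0, -3.117]
force: [0.8, -0.7, 0.4]
grip_width: 0.0629
finger_force: 22.3
```

```bash
python3 - <<'E' 2>/dev/null
from h import *
F={n:grab_frame(n) for n in("top","side")}
s=bot.observe(); p=s["position"]; print(p.round(4),s["tool_rot"].round(3),s["finger_force"],s["grip_width"])
for o in cakefit({"side":F["side"]},(.516,.22),.038,0,0,.075): print(*o)
for o in cakefit({"top":F["top"]},(.516,.22),.038,0,0,.075): print(*o)
f=F["side"]; P,u,v=pts(f); px=f["pixels"][v,u].astype(int)
k=(np.hypot(*(P[:,:2]-p[:2]).T)<.05)&(px[:,0]>px[:,2]+25)
Q=P[k]; print("round brown",len(Q),np.percentile(Q,[2,50,98],axis=0).round(4).tolist())
K=f["camera_matrix"]; c=K@(f["R"]@p+f["t"]); U,V=(c[:2]/c[2]).astype(int)
cv2.imwrite("pics/rlift.png",cv2.resize(f["pixels"][V-45:V+45,U-60:U+60],(720,540),interpolation=cv2.INTER_CUBIC)[:,:,::-1])
E
```

```text
[ 0.4967 -0.3396  0.1304] [ 3.141e+00 -1.000e-03 -3.117e+00] 22.274333238601685 0.06304279000596559
side 0 [nan nan] [0. 0.] [0. 0.] 0.0 pca nan z nan
top 417 [0.5184 0.2158] [518.7 217.8] [ 60. 106.] 89.6 pca 1.3 z 0.0374
round brown 154 [[0.4649, -0.3656, 0.1275], [0.481, -0.3458, 0.1359], [0.5242, -0.3159, 0.1396]]
```

View pics/rlift.png

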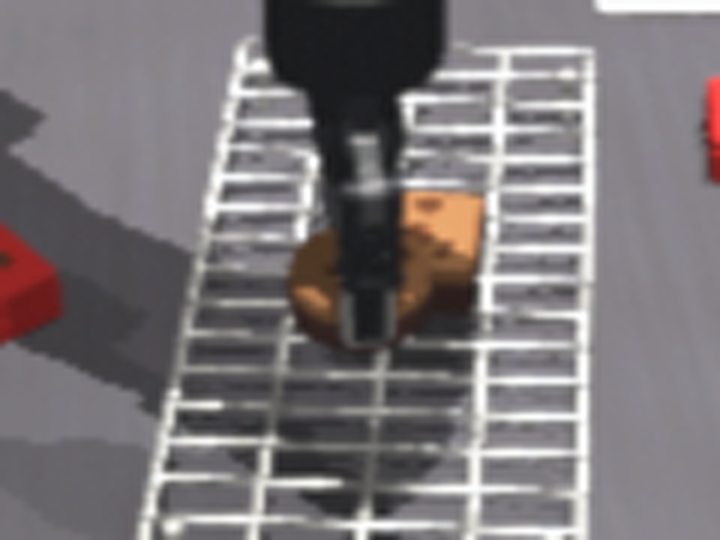

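The round cake is held level at about (355,285), and the square is still in place behind it. I carry the round to the plate.

>>> play_rows:
  plan:
    - [[0,0.3,0],[0,0,0],1]
    - [[0,0.6,0],[0,0,0],1]
    - [[-0.06,0.95,0],[0,0,0],1]
    - [[-0.06,0.95,0],[0,0,0],1]
    - [[-0.06,0.95,0],[0,0,0],1]
    - [[-0.06,0.95,0],[0,0,0],1]
    - [[-0.06,0.95,0],[0,0,0],1]
    - [[-0.06,0.95,0],[0,0,0],1]
    - [[-0.06,0.95,0],[0,0,0],1]
    - [[-0.06,0.95,0],[0,0,0],1]
    - [[-0.06,0.95,0],[0,0,0],1]
    - [[-0.06,0.95,0],[0,0,0],1]
    - [[-0.06,0.95,0],[0,0,0],1]
    - [[-0.06,0.95,0],[0,0,0],1]
    - [[-0.06,0.95,0],[0,0,0],1]
    - [[-0.06,0.95,0],[0,0,0],1]
    - [[-0.06,0.95,0],[0,0,0],1]
    - [[-0.06,0.95,0],[0,0,0],1]
    - [[-0.06,0.95,0],[0,0,0],1]
    - [[-0.06,0.95,0],[0,0,0],1]

```text
clock: 23.48
position: [0.5122, 0.1124, 0.1308]
tool_rot: [3.141, -0.0, -3.117]
force: [-0.0, 0.9, -0.3]
grip_width: 0.0633
finger_force: 22.3
```

>>> play_rows:
  plan:
    - [[-0.06,0.95,0],[0,0,0],1]
    - [[-0.06,0.95,0],[0,0,0],1]
    - [[-0.06,0.95,0],[0,0,0],1]
    - [[-0.06,0.7,0],[0,0,0],1]
    - [[-0.04,0.5,0],[0,0,0],1]
    - [[0,0.27,0],[0,0,0],1]
    - [[0,0,0.4],[0,0,0],1]
    - [[0,0,0.5],[0,0,0],1]
    - [[0,0,0.5],[0,0,0],1]
    - [[0,0,0.3],[0,0,0],1]
    - [[0,0,0],[0,0,0],1]
    - [[0,0,0],[0,0,0],1]

```text
clock: 24.98
position: [0.5175, 0.2189, 0.0885]
tool_rot: [3.141, 0.0, -3.118]
force: [-0.2, -0.3, 0.3]
grip_width: 0.063
finger_force: 22.3
```

```bash
python3 - <<'E' 2>/dev/null
from h import *
f=grab_frame("side"); s=bot.observe(); p=s["position"]; print(p.round(4),s["tool_rot"].round(3),s["finger_force"],s["grip_width"])
K=f["camera_matrix"]; c=K@(f["R"]@p+f["t"]); U,V=(c[:2]/c[2]).astype(int)
cv2.imwrite("pics/rover.png",cv2.resize(f["pixels"][V-45:V+45,U-60:U+60],(720,540),interpolation=cv2.INTER_CUBIC)[:,:,::-1])
E
```

```text
[0.5176 0.219  0.0886] [ 3.141e+00  1.000e-03 -3.117e+00] 22.27397382259369 0.06306076748398483
```

View pics/rover.png

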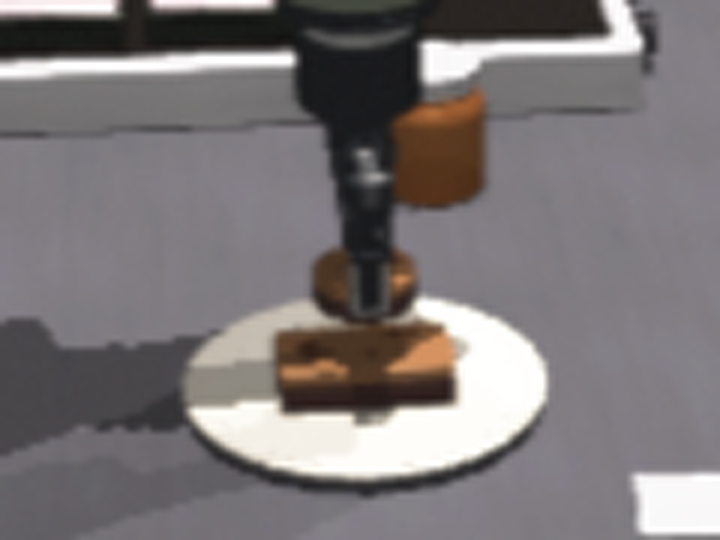

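The round cake hangs at (364,285), directly over the oblong at (365,368). I lower it.

>>> play_rows:
  plan:
    - [[0,0,0.3],[0,0,0],1]
    - [[0,0,0.3],[0,0,0],1]
    - [[0,0,0.25],[0,0,0],1]
    - [[0,0,0.15],[0,0,0],1]
    - [[0,0,0.1],[0,0,0],1]
    - [[0,0,0.06],[0,0,0],1]
    - [[0,0,0.04],[0,0,0],1]
    - [[0,0,0],[0,0,0],1]
    - [[0,0,0],[0,0,0],1]

```text
clock: 26.15
position: [0.5174, 0.219, 0.0584]
tool_rot: [3.142, 0.0, -3.117]
force: [0.1, -0.4, -0.2]
grip_width: 0.0631
finger_force: 22.3
```

>>> play_rows:
  plan:
    - [[0,0,0.03],[0,0,0],1]
    - [[0,0,0.02],[0,0,0],1]
    - [[0,0,0],[0,0,0],1]

```text
clock: 26.52
position: [0.5173, 0.2189, 0.057]
tool_rot: [-3.142, -0.0, -3.117]
force: [0.6, -0.0, -0.8]
grip_width: 0.0629
finger_force: 22.3
```

>>> play_rows:
  plan:
    - [[0,0,0.02],[0,0,0],1]
    - [[0,0,0],[0,0,0],1]

```text
clock: 26.78
position: [0.5174, 0.2189, 0.0567]
tool_rot: [3.142, 0.0, -3.118]
force: [-0.9, -1.1, 4.1]
grip_width: 0.0631
finger_force: 22.7
```

The cake is in light contact (about 4 N), so I release it and retreat.

>>> play_rows:
  plan:
    - [[0,0,0],[0,0,0],-0.6]
    - [[0,0,0],[0,0,0],-0.8]
    - [[0,0,0],[0,0,0],-1]
    - [[0,0,0],[0,0,0],-1]
    - [[0,0,-0.2],[0,0,0],-1]
    - [[0,0,-0.5],[0,0,0],-1]
    - [[0,0,-0.8],[0,0,0],-1]
    - [[0,0,-1],[0,0,0],-1]
    - [[0,0,-1],[0,0,0],-1]
    - [[0,0,-1],[0,0,0],-1]
    - [[0,-0.5,0],[0,0,0],-1]
    - [[0,-1,0],[0,0,0],-1]
    - [[0,-1,0],[0,0,0],-1]
    - [[0,-1,0],[0,0,0],-1]
    - [[0,-1,0],[0,0,0],-1]
    - [[0,-1,0],[0,0,0],-1]
    - [[0,-0.5,0],[0,0,0],-1]
    - [[0,0,0],[0,0,0],-1]

```text
clock: 29.02
position: [0.5209, 0.0684, 0.169]
tool_rot: [-3.141, -0.0, -3.119]
force: [0.5, 0.6, 0.7]
grip_width: 0.0854
finger_force: 0.0
```

```bash
python3 - <<'E' 2>/dev/null
from h import *
F={n:grab_frame(n) for n in("top","side")}
print(bot.observe()["position"].round(3))
for o in cakefit(F,(.517,.218),.062,0,0,.05): print("round",*o)
for o in cakefit(F,(.517,.218),.038,0,0,.075): print("oblong",*o)
a=np.hstack([cv2.resize(F[n]["pixels"][y-40:y+40,x-50:x+50],(400,320),interpolation=cv2.INTER_CUBIC) for n,x,y in(("top",200,210),("side",237,150))])
cv2.imwrite("pics/final.png",a[:,:,::-1])
E
```

```text
[0.521 0.07  0.169]
round top 206 [0.518  0.2163] [517.8 217.4] [62. 56.] 21.6 pca 22.1 z 0.0614
round side 111 [0.5131 0.2105] [512.4 214.2] [54. 65.] 43.7 pca -52.5 z 0.0626
oblong top 176 [0.5088 0.219 ] [518.4 216.6] [109.  59.] 3.0 pca 9.2 z 0.0372
oblong side 182 [0.514  0.2061] [515.2 216.6] [108.  65.] 1.0 pca -0.3 z 0.0387
```

View pics/final.png

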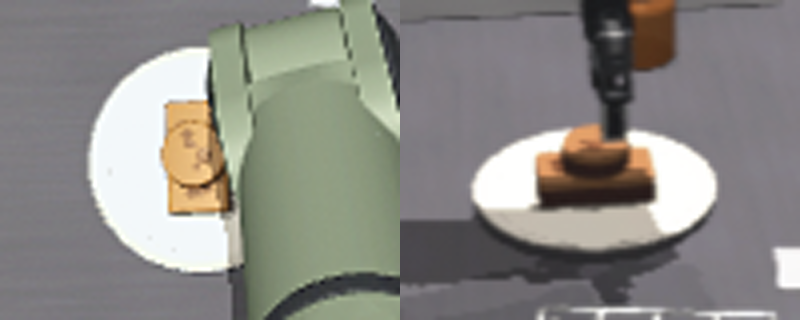

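The final view shows the round cake flat and centred on the oblong (top view (193,153) on (195,155)) on the plate, with the gripper clear. I hand the job in.

```bash
python3 -c "
from workcell import bot
print(bot.job_done())"
```

```text
the job is handed in; nothing more can be done
None
```

The order is plated and handed in at about 29 s: the oblong cake is in the middle of the plate with the round cake centred on top, both crust up, finger force about 24 N at most in the readings, and nothing else touched; the hand-in returned no verdict.

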